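# Hang the amber shield door on the imaging enclosure

## Robot

A 6-joint arm with a two-finger parallel gripper is mounted at the origin on the work surface. World frame = base frame: x ahead of the robot, y to its left, z up, the work surface at z = 0. Lengths are in m, angles in degrees, forces in N, time in s.
With the tool pointing down it reaches from about 0.3 to 0.875 m from the base axis. Payload 4.2 kg.
Tool frame: the origin (TCP) lies at the very end of the fingers, on their centre line; the grasp point (between the pads) lies bot.grasp_offset behind it (bot.grasp_offset is the distance from the TCP to the grasp point, in m); x points along the fingers, y is the direction in which the jaws open and shut, and the axes are right-handed (so a half turn about x gives the same grasp; the last joint's range is limited). The gripper opens to 85 mm and grips with 20 to 120 N. Pads are 22 mm wide; open, the fingers measure 114 mm over their backs; the gripper's body (76 mm by 85 mm) begins 54 mm behind the grasp point. The pads swing forward as they close: fully open they stand 13 mm farther back than shut.
Start: joints at [-70.13, 18.312, 89.639, -0, 72.044, -1.146], TCP at [0.206, -0.537, 0.196] pointing down, gripper open.
Joint ranges: [-177.97, 177.97], [-48.28, 115.42], [12.27, 149.76], [-77.06, 257.06], [2.81, 150.46], [-146.56, 146.56]. Speed limits (degrees/s): [147.25, 147.25, 180, 180, 180, 180].

## Interface

Orientations are given as a 3x3 rotation matrix whose columns are the frame's x, y, z axes.
In Python, from bench import bot gives the robot as it stands. The module is installed in compiled form; this text tells all that it offers.
- The arm moves only by the tool apply_moves, never from a script. Its argument "series" is a list of rows, each an object with "dr": the turn, a rotation vector about the tool's x, y, z in degrees, a list of three; "travel": the shift along the tool's x, y, z in m, a list of three; "hand": the closure in counts, from 0 (fully open) to 255 (shut). A call has exactly 8 rows; each row shifts and turns the commanded pose from where the row before left it, along the tool's axes as they then stand; what a row does not reach is not made up. A row lasts 1/12 s, in which the tool goes at most 41.7 mm and 7.16 degrees, less where a joint would pass 70% of its speed; a pose out of reach is approached as far as the arm can. A call with a gripper value outside its range is refused whole. The fingers move at their own pace and stop on an object; the grip force is fixed at half the most. Time passes only in rows, so rows that do not move let the fingers close, or fill a call up. It gives the time, the measured TCP pose, the force and the opening at its end, in the units of the state.
- bot.state(): the state, without advancing time (a new reading comes with each control period).
- bot.snapshot(name): name is "side" or "top"; returns (picture, depth): 480x640x3 uint8, red, green, blue; 480x640 float32, m along the optical axis (not along the pixel's ray), 0 where there is no reading.
- bot.get_calibration(name): a dict with "fx", "fy", "cx", "cy" (pixels), "k1" (the pictures are not rectified: a ray, as slopes to the right and down, at radius r is drawn at 1 + k1 r^2 times it, then the intrinsics apply), "extrinsics" (4x4, takes a point from world to camera coordinates). Camera axes: x right, y down, z forward; pixel columns grow to the right and rows downward; lengths in m; the calibration is good to about 2 mm. A picture is of the moment at which its call begins. get_calibration takes no time and is no camera call.
- bot.hand_in(): hands the job in, once; it reports no verdict.
The state is a dict: "t": time; "joints": joint angles; "joint_vel": joint speeds; "tau": joint torques, N m; "eef_pos": TCP position; "eef_rot": TCP orientation; "wrist_force": force on the tool from outside, world axes, zero at the start; "wrist_torque": the same for the moment, N m; "finger_gap": finger opening in m.
Only numpy, scipy, OpenCV 4.12 (cv2) and the standard library are available. Lean on these libraries where they do the work, as an engineer would, in place of code of your own. Each camera call takes 0.05 s, during which the arm holds its last target.

## Task

Take the amber shield door out of the rack by its orange tab and hang it on the white imaging enclosure: both hinge knuckles lowered onto the two upright brass pins and fully home, the door upright; it may stand open at any angle. Bring it in from the side, so that the lower knuckle passes under the upper pin's bracket. Leave the grey blanking door standing in the rack.

Things in the scene. Friction and masses are not known exactly. Their poses are not given: they have to be found in the camera images.
- shield_grip (a point): Middle of the orange tab on the loose amber door (about 0.3 kg), about over its centre of mass. Tab: 14 mm thick (x), 70 mm long (y), from 12 mm below to 18 mm above this point (z up). Door below: black frame, 12 mm thick, +57 to -65 mm in y, lower edge 172 mm down. It starts upright in either slot of the black rack, whose slot walls end 116 mm below this point: lift 70 mm or more.
- shield_knuckle (a point): Centre of the amber door's upper steel knuckle: an upright tube, 32 mm outside and 24 mm inside diameter, 18 mm high, open at both ends, 85 mm along +y from shield_grip and 38 mm lower. An equal lower knuckle is 110 mm straight below. Axes as shield_grip. To enter, hold this point 20 to 55 mm above pin_tip (33 is good), move in along pin_tip's +y until over the pin, then lower.
- blank_grip (a point): The same point, with the same axes, on the grey blanking door: same shape and size, but grey pane, aluminium frame and grey tab. It stands in the rack's other slot, 120 mm from the amber door along x, hinge edge to the same side, and is to be left there. After lifting the amber door, carry it off lengthwise along its own +y about 170 mm before moving it across, so as not to sweep into this one.
- pin_tip (a point): Top of the upper brass pin on the fixed white enclosure (215 mm high). Pins: 26 mm high, foot 21 mm thick, tip 6 mm; lower one 110 mm straight below. Each stands on a bracket 8 mm thick, 28 mm wide; a knuckle fully home rests on it, centre 17 mm below the tip. +y points from pin into the enclosure (face 26 mm away); free space is to -y. Door's +y along this +y: hangs open at a right angle.

How it is judged:
By the outcome, as a careful person would: the job done as asked, in the order asked, and still so for the second after the job is handed in, with the robot touching nothing.
It also fails if it takes over 40 s, if anything falls off the work surface, if the arm or the gripper's body presses on something with over 40 N, if the wrist force passes 120 N, or if a joint passes its speed limit or range.

## Working session

There is one attempt and no reset: what is moved stays moved. The work goes in short steps, Python scripts to look and compute and a tool call to move; the robot and the scene stay as the last step left them, time stands still between calls to the robot, and variables do not carry over. Pictures are saved under pics/ and viewed, and the job is handed in when it is done.

Besides the shell and the picture viewer there is one more tool, called after "Emit:" as name(argument=value, ...), one argument or row to a line, values as JSON. apply_moves: Moves the arm, as the interface text tells. Its arguments: {"type":"object","properties":{"series":{"type":"array","items":{"type":"object","properties":{"dr":{"type":"array","items":{"type":"number"}},"travel":{"type":"array","items":{"type":"number"}},"hand":{"type":"number"}}}}},"required":["series"]}

```bash
mkdir -p pics; python3 - <<'E'
from bench import bot
import cv2,numpy as np
s=bot.state();print({k:np.round(v,3).tolist() for k,v in s.items()},bot.grasp_offset)
for n in("side","top"):
    c=bot.get_calibration(n);print(n,c)
    p,d=bot.snapshot(n);cv2.imwrite(f"pics/{n}0.png",p[:,:,::-1]);np.save(f"{n}0.npy",d)
E
```

```text
{'t': 0.0, 'joints': [-70.127, 18.351, 89.707, 0.001, 72.043, -1.146], 'joint_vel': [0.012, -0.026, 0.068, -0.056, -0.118, -0.032], 'tau': [0.0, -41.552, -23.416, 0.0, 0.008, -0.0], 'eef_pos': [0.206, -0.536, 0.196], 'eef_rot': [[-0.001, 0.359, -0.933], [0.002, -0.933, -0.359], [-1.0, -0.002, -0.0]], 'wrist_force': [0.339, -0.075, 0.391], 'wrist_torque': [-0.052, 0.017, 0.07], 'finger_gap': 0.085} 0.0187
side {'fx': 446.09998218309687, 'fy': 446.09998218309687, 'cx': 317.50846361819816, 'cy': 235.14512884284485, 'k1': -0.09596362948964623, 'extrinsics': array([[-0.98928221, -0.1444556 ,  0.0212906 ,  0.50116949],
       [-0.09605824,  0.53403899, -0.83998522,  0.27012814],
       [ 0.10997056, -0.83302758, -0.54219142,  0.69743137],
       [ 0.        ,  0.        ,  0.        ,  1.        ]])}
top {'fx': 521.9079617069516, 'fy': 521.9079617069516, 'cx': 324.1236865259582, 'cy': 239.76009263133398, 'k1': -0.14955495302879612, 'extrinsics': array([[-0.00493071, -0.99939253, -0.03450021, -0.0421555 ],
       [-0.99529255,  0.00824401, -0.09656484,  0.53880776],
       [ 0.0967906 ,  0.03386167, -0.99472859,  0.97599248],
       [ 0.        ,  0.        ,  0.        ,  1.        ]])}
```

View pics/side0.png

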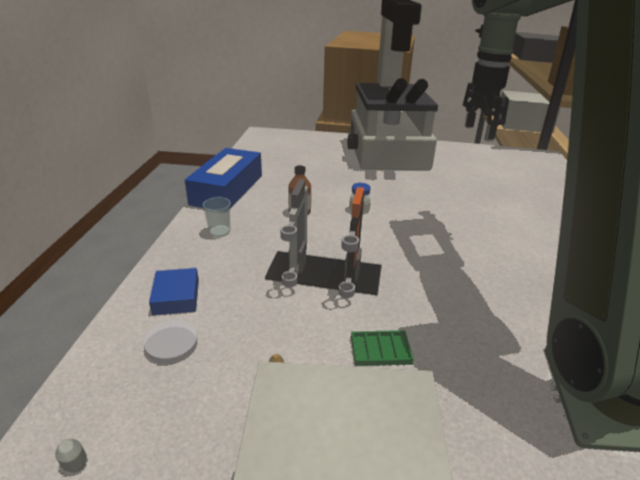

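View pics/top0.png

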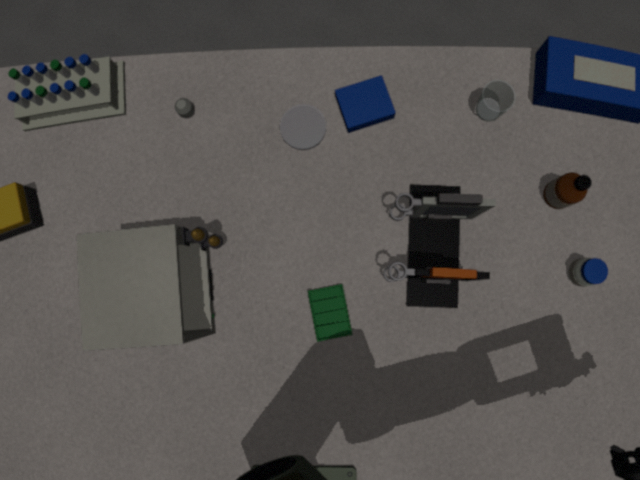

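```bash
cat > h.py <<'E'
import numpy as np,cv2
from bench import bot
def cal(n):
    c=bot.get_calibration(n);K=np.array([[c['fx'],0,c['cx']],[0,c['fy'],c['cy']],[0,0,1.]])
    return K,np.array([c['k1'],0,0,0,0.]),np.array(c['extrinsics'])
def ray(n,uv):
    K,D,E=cal(n);x,y=cv2.undistortPoints(np.array([[uv]],float),K,D)[0,0]
    d=E[:3,:3].T@np.array([x,y,1]);return -E[:3,:3].T@E[:3,3],d
def proj(n,P):
    K,D,E=cal(n);return cv2.projectPoints(np.array(P,float).reshape(-1,3),cv2.Rodrigues(E[:3,:3])[0],E[:3,3],K,D)[0][:,0]
def tri(a,b,na='side',nb='top'):
    o1,d1=ray(na,a);o2,d2=ray(nb,b)
    t=np.linalg.lstsq(np.c_[d1,-d2],o2-o1,rcond=None)[0]
    p,q=o1+t[0]*d1,o2+t[1]*d2;return (p+q)/2,np.linalg.norm(p-q)
def atz(n,uv,z):
    o,d=ray(n,uv);return o+d*(z-o[2])/d[2]
def dep(n,uv,D):
    o,d=ray(n,uv);return o+d*D[int(round(uv[1])),int(round(uv[0]))]
def crop(src,dst,x0,y0,x1,y1,s):
    im=cv2.imread(src)[y0:y1,x0:x1];im=cv2.resize(im,None,fx=s,fy=s,interpolation=cv2.INTER_CUBIC)
    for x in range(-(-x0//10)*10,x1,10):
        cv2.line(im,(int((x-x0)*s),0),(int((x-x0)*s),6 if x%50 else 14),(0,255,0),1)
        if x%20==0: cv2.putText(im,str(x),(int((x-x0)*s)+1,22),0,.4,(0,255,0),1)
    for y in range(-(-y0//10)*10,y1,10):
        cv2.line(im,(0,int((y-y0)*s)),(6,int((y-y0)*s)),(0,255,0),1)
        if y%20==0: cv2.putText(im,str(y),(8,int((y-y0)*s)+4),0,.4,(0,255,0),1)
    cv2.imwrite(dst,im)
E
python3 - <<'E'
from h import *
crop('pics/side0.png','pics/s0a.png',260,150,400,310,4.5 if 0 else 3.75)
crop('pics/top0.png','pics/t0a.png',370,170,510,310,4.2)
crop('pics/top0.png','pics/t0b.png',160,200,240,270,8)
crop('pics/side0.png','pics/s0b.png',230,340,330,400,7)
E
```

```text
(no output)
```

View pics/s0a.png

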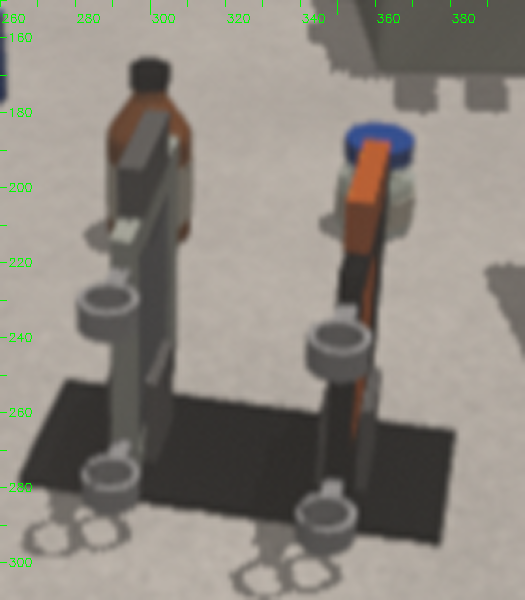

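View pics/t0a.png

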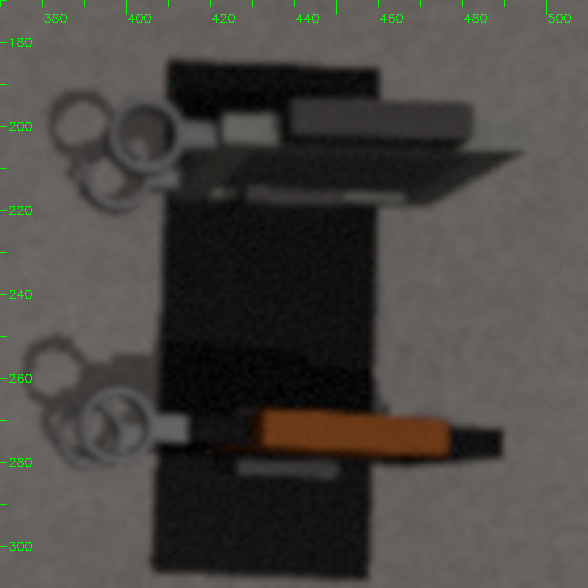

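View pics/t0b.png

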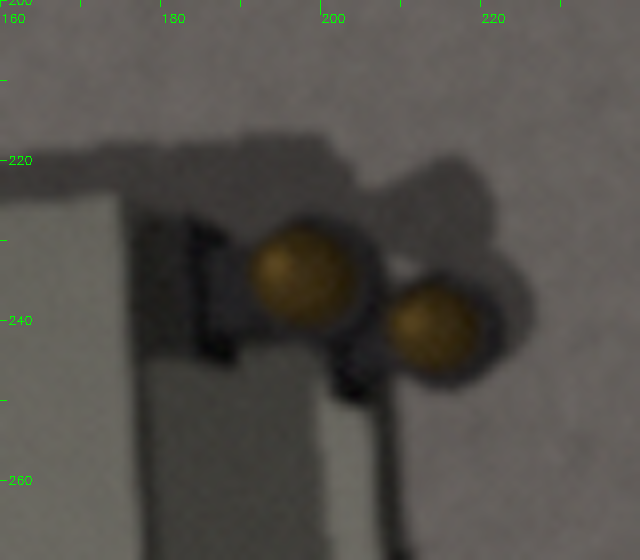

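View pics/s0b.png

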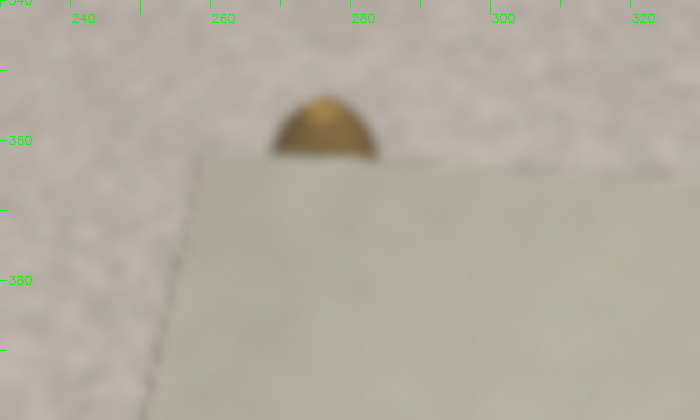

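```bash
python3 - <<'E'
from h import *
np.set_printoptions(precision=4,suppress=True)
T=lambda n,a,b:print(n,*tri(a,b))
T('tab near',(356.3,204.4),(432.4,271.8));T('tab far',(360.3,187.2),(477,274.2))
T('knuck',(350.4,239.9),(398.1,271.2))
T('bl knuck',(260+108/3.75,150+298/3.75),(370+146/4.2,170+135/4.2))
T('pin tip',(276.6,354.8),(193.5,232.6))
ds=np.load('side0.npy');dt=np.load('top0.npy')
for uv in[(440,272),(455,273),(470,274)]:print('tab d',dep('top',uv,dt))
print('side pin',[dep('side',(276.5,v),ds) for v in(355,358)])
for uv in[(193.5,232.6),(197.5,234),(213,240),(120,260),(160,240),(150,330),(200,225)]:print('pin d',uv,dep('top',uv,dt))
for uv in[(350,204),(356,208),(356,200)]:print(dep('side',uv,ds))
E
```

```text
tab near [ 0.47   -0.2228  0.1943] 0.0006408467455565795
tab far [ 0.4663 -0.294   0.195 ] 0.0023871110286218184
knuck [ 0.4736 -0.1734  0.1468] 0.0015001035945345078
bl knuck [ 0.5905 -0.1867  0.1479] 0.002106407232503874
pin tip [0.5355 0.1604 0.1961] 0.0003224415277443154
tab d [ 0.4691 -0.2341  0.1985]
tab d [ 0.4673 -0.2581  0.1978]
tab d [ 0.4653 -0.2812  0.2016]
side pin [array([0.5358, 0.1603, 0.1957]), array([0.5347, 0.1653, 0.1962])]
pin d (193.5, 232.6) [0.5354 0.1605 0.1954]
pin d (197.5, 234) [0.5331 0.1541 0.1946]
pin d (213, 240) [0.5342 0.1563 0.0827]
pin d (120, 260) [0.4901 0.2764 0.215 ]
pin d (160, 240) [0.5219 0.2099 0.2145]
pin d (150, 330) [0.3792 0.2235 0.2158]
pin d (200, 225) [0.5725 0.2036 0.0024]
[ 0.498 -0.537  0.022]
[ 0.4703 -0.2195  0.1885]
[ 0.4719 -0.2331  0.198 ]
```

```bash
python3 - <<'E'
from h import *
crop('pics/top0.png','pics/t0c.png',70,210,220,355,4)
crop('pics/side0.png','pics/s0c.png',230,340,450,480,3.5)
E
```

```text
(no output)
```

View pics/t0c.png

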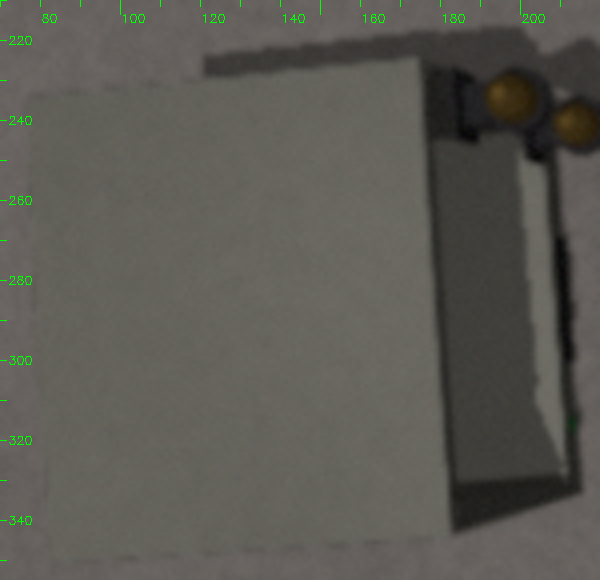

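View pics/s0c.png

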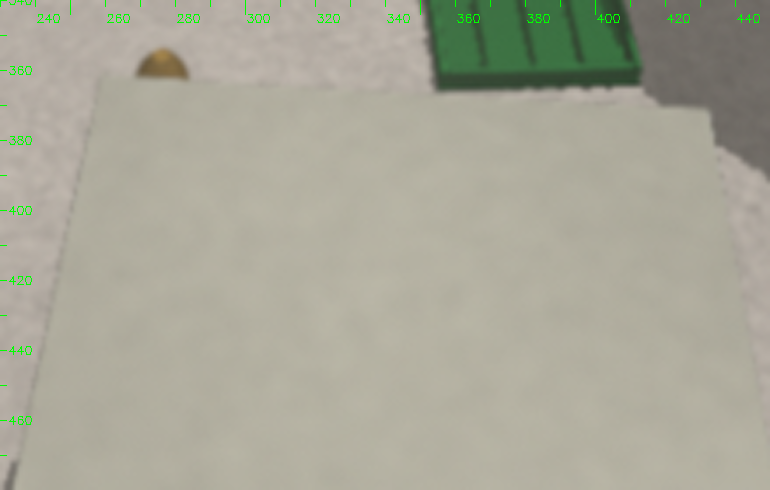

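```bash
python3 - <<'E'
from h import *
np.set_printoptions(precision=4,suppress=True)
def yaw(d):return np.degrees(np.arctan2(-d[0],d[1]))
for n,a,b in(('top',(175,224),(183.25,343)),('side',(257.7,362.3),(432.6,371.4))):
    p,q=atz(n,a,.215),atz(n,b,.215);d=p-q;print(n,p,q,np.degrees(np.arctan2(d[1],d[0])),np.linalg.norm(d))
    t=d/np.linalg.norm(d);nrm=np.array([-t[1],t[0],0]);print('dist',nrm@(p-np.array([.5355,.1604,0])))
# shield tab edges in top at z .195
for a,b in(((432.4,267.4),(477.1,270)),((432.4,276.2),(476.7,278.6)),((432.4,271.8),(477,274.3))):
    p,q=atz('top',a,.195),atz('top',b,.195);print(p,q,yaw(p-q))
p,q=atz('side',(356.3,204.4),.195),atz('side',(360.3,187.2),.195);print(p,q,yaw(p-q))
# lower knuckle check, blank
p=atz('top',(370+290/4.2,170+121/4.2),.195);q=atz('top',(370+470/4.2,170+121/4.2),.195);print('blank',p,q)
# predicted pin outline
for z in(.196,.17,.086,.06):print(z,proj('top',[.5355,.1604,z]),proj('side',[.5355,.1604,z]))
E
```

```text
top [0.5473 0.1855 0.215 ] [0.3596 0.1692 0.215 ] 4.965067084770691 0.18842486006807574
dist 0.024029440295970574
side [0.5493 0.191  0.215 ] [0.3598 0.1736 0.215 ] 5.2551005982275205 0.19032363768127403
dist 0.029224548440673386
[ 0.4766 -0.2228  0.195 ] [ 0.4717 -0.2944  0.195 ] -3.9059826483323556
[ 0.4627 -0.2225  0.195 ] [ 0.4581 -0.2934  0.195 ] -3.717817750605961
[ 0.4697 -0.2227  0.195 ] [ 0.4649 -0.2941  0.195 ] -3.8052477665164433
[ 0.4703 -0.2215  0.195 ] [ 0.4675 -0.2941  0.195 ] -2.2248217573083866
blank [ 0.5865 -0.2364  0.195 ] [ 0.5862 -0.3062  0.195 ]
0.196 [[193.4859 232.4989]] [[276.723  354.8834]]
0.17 [[197.8492 234.2144]] [[277.4198 369.6705]]
0.086 [[210.367  239.1294]] [[279.4733 411.9565]]
0.06 [[213.8178 240.4826]] [[280.0531 423.5556]]
```

Emit:
apply_moves(
  series=[
    {"dr":[-6.8,0,0],"travel":[-0.008,0,0],"hand":0},
    {"dr":[-6.8,0,0],"travel":[-0.008,0,0],"hand":0},
    {"dr":[-6.8,0,0],"travel":[-0.008,0,0],"hand":0},
    {"dr":[-6.8,0,0],"travel":[-0.008,0,0],"hand":0},
    {"dr":[-6.8,0,0],"travel":[-0.008,0,0],"hand":0},
    {"dr":[-6.8,0,0],"travel":[-0.008,0,0],"hand":0},
    {"dr":[-6.8,0,0],"travel":[-0.008,0,0],"hand":0},
    {"dr":[-6.8,0,0],"travel":[-0.008,0,0],"hand":0},
  ],
)

```text
t: 0.77
eef_pos: [0.2061, -0.5365, 0.2603]
eef_rot: [[-0.0, 0.969, -0.246], [0.001, -0.246, -0.969], [-1.0, -0.001, -0.001]]
wrist_force: [-0.3, 0.7, -0.1]
finger_gap: 0.0855
```

Emit:
apply_moves(
  series=[
    {"dr":[-5.5,0,0],"travel":[0,0,0],"hand":0},
    {"dr":[-5.5,0,0],"travel":[0,0,0],"hand":0},
    {"dr":[0,0,0],"travel":[0,0.025,-0.03],"hand":0},
    {"dr":[0,0,0],"travel":[0,0.025,-0.03],"hand":0},
    {"dr":[0,0,0],"travel":[0,0.025,-0.03],"hand":0},
    {"dr":[0,0,0],"travel":[0,0.025,-0.03],"hand":0},
    {"dr":[0,0,0],"travel":[0,0.025,-0.03],"hand":0},
    {"dr":[0,0,0],"travel":[0,0.025,-0.03],"hand":0},
  ],
)

```text
t: 1.43
eef_pos: [0.3679, -0.3648, 0.2601]
eef_rot: [[-0.0, 0.998, -0.063], [0.0, -0.063, -0.998], [-1.0, -0.0, -0.0]]
wrist_force: [0.8, -0.5, 0.1]
finger_gap: 0.0852
```

Emit:
apply_moves(
  series=[
    {"dr":[0,0,0],"travel":[0,0.0186,-0.0225],"hand":0},
    {"dr":[0,0,0],"travel":[0,0.0186,-0.0225],"hand":0},
    {"dr":[0,0,0],"travel":[0,0.0186,-0.0225],"hand":0},
    {"dr":[0,0,0],"travel":[0,0.0186,-0.0225],"hand":0},
    {"dr":[0,0,0],"travel":[0,0.0188,-0.0225],"hand":0},
    {"dr":[0,0,0],"travel":[0.015,0,0],"hand":0},
    {"dr":[0,0,0],"travel":[0.015,0,0],"hand":0},
    {"dr":[0,0,0],"travel":[0.015,0,0],"hand":0},
  ],
)

```text
t: 2.1
eef_pos: [0.4675, -0.2593, 0.2145]
eef_rot: [[-0.0, 0.998, -0.061], [0.0, -0.061, -0.998], [-1.0, -0.0, 0.0]]
wrist_force: [0.0, -0.4, -0.3]
finger_gap: 0.0854
```

```bash
python3 - <<'E'
from h import *
for n in("side","top"):
    p,d=bot.snapshot(n);cv2.imwrite(f"pics/{n}1.png",p[:,:,::-1])
s=bot.state();print(s['eef_pos'],s['joints'])
crop('pics/side1.png','pics/s1a.png',260,120,420,310,3)
crop('pics/top1.png','pics/t1a.png',370,170,520,310,4)
E
```

```text
[ 0.46567633 -0.25883704  0.21266208] [-3.03011652e+01  1.41174871e+01  9.32273757e+01 -3.62079095e-03
  7.30150742e+01 -2.67446311e+01]
```

View pics/s1a.png

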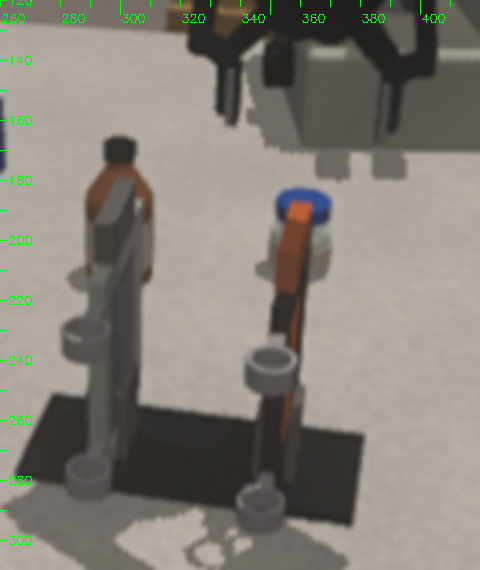

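View pics/t1a.png

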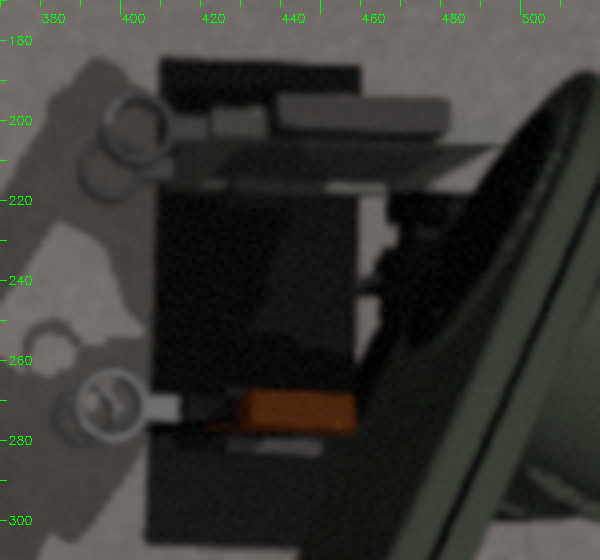

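```bash
python3 - <<'E'
from h import *
for i in range(3):
    s=bot.state();print(s['eef_pos'],s['t'],s['joint_vel'])
c=np.array([.4675,-.2593,.2145])
y=np.array([.998,-.061,0])
print(proj('side',[c,c+.0425*y,c-.0425*y,c+[0,0,.013]+.0425*y,c+[0,0,.013]-.0425*y]))
print(proj('side',[[.468,-.258,.195]]),tri((358.3,195.8),(454.7,273)))
E
```

```text
[ 0.46567633 -0.25883704  0.21266208] 2.2 [-0.47284673 -1.20424884 -3.49772448 -0.03267074  1.52112915  0.07306315]
[ 0.46567633 -0.25883704  0.21266208] 2.2 [-0.47284673 -1.20424884 -3.49772448 -0.03267074  1.52112915  0.07306315]
[ 0.46567633 -0.25883704  0.21266208] 2.2 [-0.47284673 -1.20424884 -3.49772448 -0.03267074  1.52112915  0.07306315]
[[359.85029236 186.12549917]
 [337.87951252 183.64716222]
 [382.12112348 188.66389138]
 [338.18723271 177.50463525]
 [382.79178452 182.47121905]]
[[358.82826331 195.48646196]] (array([ 0.46819728, -0.25844673,  0.19397516]), np.float64(0.001564989625586467))
```

```bash
python3 - <<'E'
from h import *
print(proj('side',[[.206,-.537,.196]]))
p,d=bot.snapshot('side');cv2.imwrite("pics/side2.png",p[:,:,::-1]);np.save('side2.npy',d)
crop('pics/side2.png','pics/s2a.png',320,90,420,220,4.5)
crop('pics/side0.png','pics/s0d.png',440,50,540,160,4.5)
print(bot.state()['eef_pos'])
E
```

```text
[[474.38737587 151.94107543]]
[ 0.46647768 -0.2594987   0.21426537]
```

View pics/s2a.png

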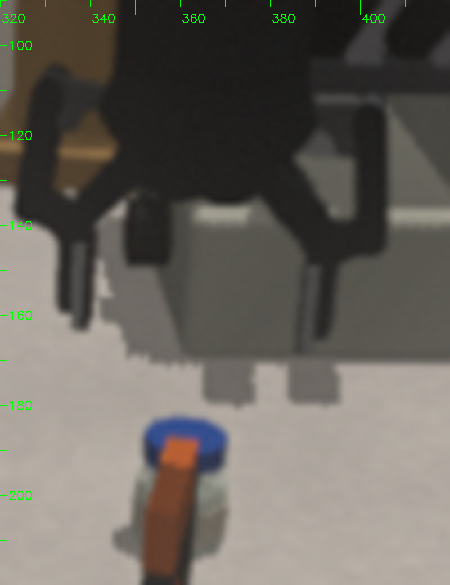

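View pics/s0d.png

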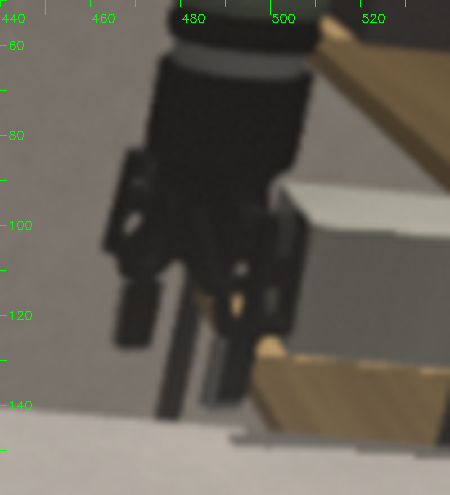

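```bash
python3 - <<'E'
from h import *
np.set_printoptions(precision=3,suppress=True)
d=np.load('side2.npy')
for uv in[(334,155),(336,158),(337,160),(336,150),(389,160),(391,163),(387,155)]:print(uv,d[uv[1],uv[0]],dep('side',uv,d))
d=np.load('side0.npy')
for uv in[(468,122),(479,135),(477,140),(490,136),(492,130)]:print(uv,d[uv[1],uv[0]],dep('side',uv,d))
E
```

```text
(334, 155) 0.8178988 [ 0.519 -0.255  0.275]
(336, 158) 0.81618434 [ 0.515 -0.251  0.271]
(337, 160) 0.81544924 [ 0.513 -0.249  0.269]
(336, 150) 0.80842876 [ 0.516 -0.252  0.287]
(389, 160) 0.79583 [ 0.419 -0.244  0.279]
(391, 163) 0.8040835 [ 0.414 -0.25   0.271]
(387, 155) 0.7930657 [ 0.423 -0.246  0.287]
(468, 122) 1.0575863 [ 0.228 -0.57   0.258]
(479, 135) 2.767155 [-0.199 -2.281 -0.353]
(477, 140) 2.7943504 [-0.195 -2.289 -0.39 ]
(490, 136) 0.9802411 [ 0.192 -0.482  0.258]
(492, 130) 0.97315866 [ 0.19  -0.483  0.272]
```

Emit:
apply_moves(
  series=[
    {"dr":[0,0,0],"travel":[0.008,0.0005,0],"hand":0},
    {"dr":[0,0,0],"travel":[0.008,0,0],"hand":0},
    {"dr":[0,0,0],"travel":[0.008,0,0],"hand":0},
    {"dr":[0,0,0],"travel":[0.008,0,0],"hand":0},
    {"dr":[0,0,0],"travel":[0.008,0,0],"hand":0},
    {"dr":[0,0,0],"travel":[0.008,0,0],"hand":0},
    {"dr":[0,0,0],"travel":[0.0085,0,0],"hand":0},
    {"dr":[0,0,0],"travel":[0,0,0],"hand":0},
  ],
)

```text
t: 2.92
eef_pos: [0.4666, -0.2594, 0.1568]
eef_rot: [[-0.003, 0.998, -0.063], [0.002, -0.063, -0.998], [-1.0, -0.003, -0.002]]
wrist_force: [-0.3, -0.5, -0.9]
finger_gap: 0.0853
```

```bash
python3 - <<'E'
from h import *
p,d=bot.snapshot('side');cv2.imwrite("pics/side3.png",p[:,:,::-1]);np.save('side3.npy',d)
crop('pics/side3.png','pics/s3a.png',300,110,420,240,4.5)
print(bot.state()['eef_pos'])
E
```

```text
[ 0.46711462 -0.25973907  0.15776788]
```

View pics/s3a.png

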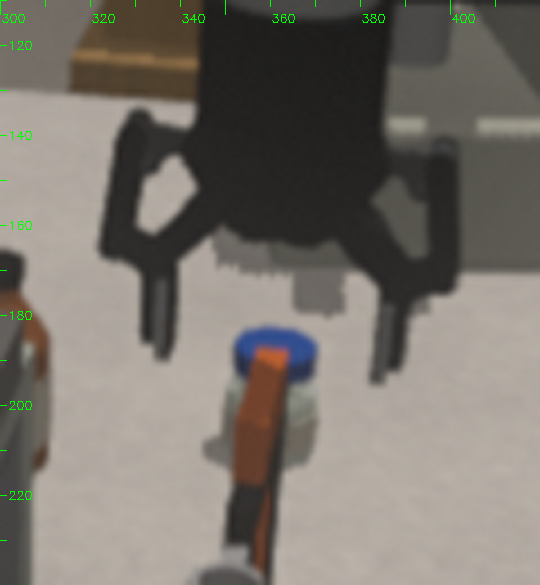

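```bash
python3 - <<'E'
from h import *
np.set_printoptions(precision=3,suppress=True)
d=np.load('side3.npy')
for uv in[(334,180),(335,184),(335,188),(384,185),(383,190),(383,193),(388,190)]:print(uv,d[uv[1],uv[0]],dep('side',uv,d))
for P in([.515,-.25,.2],[.515,-.25,.17],[.42,-.25,.2],[.42,-.25,.17],[.509,-.262,.17]):print(P,proj('side',P))
E
```

```text
(334, 180) 0.83947325 [ 0.517 -0.25   0.227]
(335, 184) 0.8441854 [ 0.514 -0.251  0.219]
(335, 188) 0.8483751 [ 0.514 -0.25   0.211]
(384, 185) 0.8255895 [ 0.423 -0.246  0.228]
(383, 190) 0.82988936 [ 0.424 -0.245  0.218]
(383, 193) 0.834268 [ 0.423 -0.246  0.211]
(388, 190) 0.83234787 [ 0.414 -0.248  0.217]
[0.515, -0.25, 0.2] [[334.242 192.949]]
[0.515, -0.25, 0.17] [[333.609 206.63 ]]
[0.42, -0.25, 0.2] [[383.984 197.318]]
[0.42, -0.25, 0.17] [[382.43 211.06]]
[0.509, -0.262, 0.17] [[337.324 203.981]]
```

```bash
python3 - <<'E'
from h import *
np.set_printoptions(precision=3,suppress=True)
d=np.load('side3.npy')
for uv in[(355,158),(360,160),(370,160),(360,150),(360,135),(360,120)]:print(uv,d[uv[1],uv[0]],dep('side',uv,d))
E
```

```text
(355, 158) 0.80824035 [ 0.48  -0.249  0.275]
(360, 160) 0.8066995 [ 0.471 -0.247  0.273]
(370, 160) 0.8014976 [ 0.453 -0.245  0.276]
(360, 150) 0.79660016 [ 0.472 -0.247  0.292]
(360, 135) 0.7539939 [ 0.473 -0.22   0.33 ]
(360, 120) 0.7428868 [ 0.475 -0.223  0.355]
```

Emit:
apply_moves(
  series=[
    {"dr":[0,0,0],"travel":[0.004,0.0005,-0.0005],"hand":0},
    {"dr":[0,0,0],"travel":[0.004,0,0],"hand":0},
    {"dr":[0,0,0],"travel":[0.004,0,0],"hand":0},
    {"dr":[0,0,0],"travel":[0.004,0,0],"hand":0},
    {"dr":[0,0,0],"travel":[0.004,0,0],"hand":0},
    {"dr":[0,0,0],"travel":[0.004,0,0],"hand":0},
    {"dr":[0,0,0],"travel":[0,0,0],"hand":0},
    {"dr":[0,0,0],"travel":[0,0,0],"hand":0},
  ],
)

```text
t: 3.63
eef_pos: [0.4681, -0.2595, 0.1346]
eef_rot: [[-0.0, 0.998, -0.063], [0.0, -0.063, -0.998], [-1.0, -0.0, -0.0]]
wrist_force: [-1.1, -0.6, 0.8]
finger_gap: 0.0855
```

```bash
python3 - <<'E'
from h import *
np.set_printoptions(precision=3,suppress=True)
p,d=bot.snapshot('side');cv2.imwrite("pics/side4.png",p[:,:,::-1]);np.save('side4.npy',d)
crop('pics/side4.png','pics/s4a.png',300,110,420,240,4.5)
s=bot.state();print(s['eef_pos'],s['wrist_force'])
E
```

```text
[ 0.468 -0.26   0.135] [0.71  0.099 0.892]
```

View pics/s4a.png

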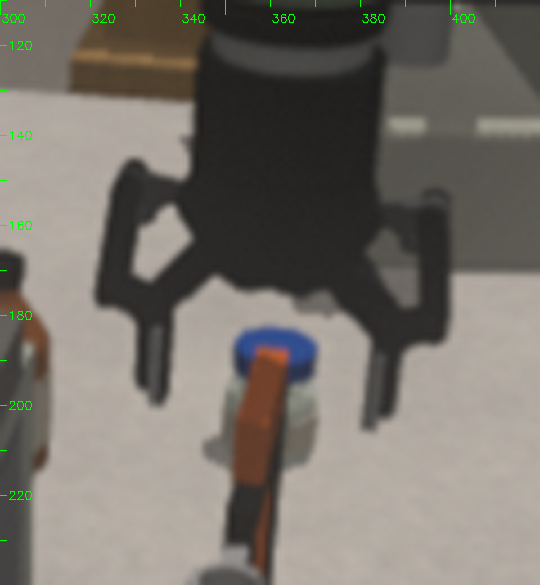

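Emit:
apply_moves(
  series=[
    {"dr":[0,0,0],"travel":[0.0035,0,0],"hand":0},
    {"dr":[0,0,0],"travel":[0.0035,0,0],"hand":0},
    {"dr":[0,0,0],"travel":[0.0035,0,0],"hand":0},
    {"dr":[0,0,0],"travel":[0.0035,0,0],"hand":0},
    {"dr":[0,0,0],"travel":[0,0,0],"hand":255},
    {"dr":[0,0,0],"travel":[0,0,0],"hand":255},
    {"dr":[0,0,0],"travel":[0,0,0],"hand":255},
    {"dr":[0,0,0],"travel":[0,0,0],"hand":255},
  ],
)

```text
t: 4.35
eef_pos: [0.4684, -0.2597, 0.1211]
eef_rot: [[0.0, 0.998, -0.063], [-0.0, -0.063, -0.998], [-1.0, 0.0, 0.0]]
wrist_force: [-0.4, 0.5, 0.7]
finger_gap: 0.0389
```

Emit:
apply_moves(
  series=[
    {"dr":[0,0,0],"travel":[0,0,0],"hand":255},
    {"dr":[0,0,0],"travel":[0,0,0],"hand":255},
    {"dr":[0,0,0],"travel":[0,0,0],"hand":255},
    {"dr":[0,0,0],"travel":[0,0,0],"hand":255},
    {"dr":[0,0,0],"travel":[0,0,0],"hand":255},
    {"dr":[0,0,0],"travel":[0,0,0],"hand":255},
    {"dr":[0,0,0],"travel":[0,0,0],"hand":255},
    {"dr":[0,0,0],"travel":[0,0,0],"hand":255},
  ],
)

```text
t: 5.02
eef_pos: [0.4685, -0.2598, 0.1212]
eef_rot: [[0.001, 0.998, -0.063], [-0.001, -0.063, -0.998], [-1.0, 0.001, 0.0]]
wrist_force: [-0.0, 0.3, 3.1]
finger_gap: 0.0132
```

```bash
python3 - <<'E'
from h import *
np.set_printoptions(precision=3,suppress=True)
p,d=bot.snapshot('side');cv2.imwrite("pics/side5.png",p[:,:,::-1]);np.save('side5.npy',d)
crop('pics/side5.png','pics/s5a.png',300,110,420,240,4.5)
s=bot.state();print(s['eef_pos'],s['wrist_force'],s['finger_gap'])
E
```

```text
[ 0.469 -0.26   0.121] [ 0.19  -0.32   2.576] 0.013606184324473901
```

View pics/s5a.png

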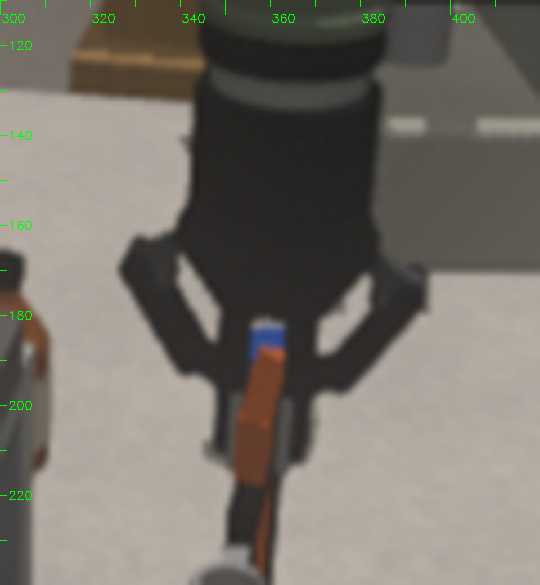

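Emit:
apply_moves(
  series=[
    {"dr":[0,0,0],"travel":[-0.005,0,0],"hand":255},
    {"dr":[0,0,0],"travel":[-0.01,0,0],"hand":255},
    {"dr":[0,0,0],"travel":[-0.0125,0,0],"hand":255},
    {"dr":[0,0,0],"travel":[-0.0125,0,0],"hand":255},
    {"dr":[0,0,0],"travel":[-0.0125,0,0],"hand":255},
    {"dr":[0,0,0],"travel":[-0.0125,0,0],"hand":255},
    {"dr":[0,0,0],"travel":[-0.0125,0,0],"hand":255},
    {"dr":[0,0,0],"travel":[-0.0125,0,0],"hand":255},
  ],
)

```text
t: 5.73
eef_pos: [0.4675, -0.2592, 0.2117]
eef_rot: [[-0.002, 0.998, -0.062], [0.001, -0.062, -0.998], [-1.0, -0.002, -0.001]]
wrist_force: [-0.2, -0.5, -2.1]
finger_gap: 0.0132
```

```bash
python3 - <<'E'
from h import *
np.set_printoptions(precision=3,suppress=True)
for n in('side','top'):
    p,d=bot.snapshot(n);cv2.imwrite(f"pics/{n}6.png",p[:,:,::-1]);np.save(n+'6.npy',d)
crop('pics/side6.png','pics/s6a.png',270,100,430,310,2.8)
crop('pics/top6.png','pics/t6a.png',360,170,520,310,4)
s=bot.state();print(s['eef_pos'],s['wrist_force'],s['finger_gap'])
E
```

```text
[ 0.469 -0.26   0.213] [ 0.629 -0.176 -2.828] 0.013852345335739424
```

View pics/s6a.png

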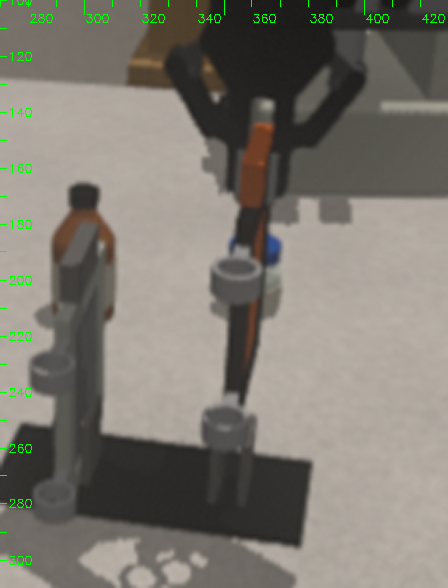

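View pics/t6a.png

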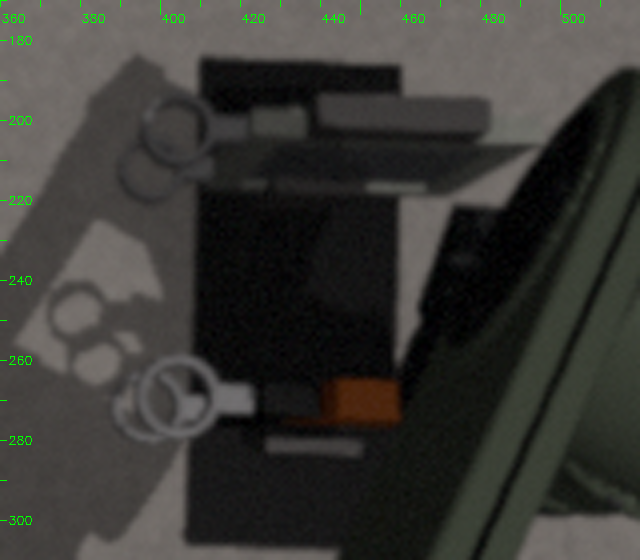

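Emit:
apply_moves(
  series=[
    {"dr":[0,0,0],"travel":[0,0,-0.01],"hand":255},
    {"dr":[0,0,0],"travel":[0,0,-0.02],"hand":255},
    {"dr":[0,0,0],"travel":[0,0,-0.025],"hand":255},
    {"dr":[0,0,0],"travel":[0,0,-0.03],"hand":255},
    {"dr":[0,0,0],"travel":[0,0,-0.03],"hand":255},
    {"dr":[0,0,0],"travel":[0,0,-0.025],"hand":255},
    {"dr":[0,0,0],"travel":[0,0,-0.02],"hand":255},
    {"dr":[0,0,0],"travel":[0,0,-0.01],"hand":255},
  ],
)

```text
t: 6.5
eef_pos: [0.4776, -0.0869, 0.2098]
eef_rot: [[-0.003, 0.998, -0.06], [0.002, -0.06, -0.998], [-1.0, -0.003, -0.002]]
wrist_force: [-0.3, -0.3, -2.7]
finger_gap: 0.0133
```

Emit:
apply_moves(
  series=[
    {"dr":[0,0,0],"travel":[0,0.008,-0.011],"hand":255},
    {"dr":[0,0,0],"travel":[0,0.0155,-0.021],"hand":255},
    {"dr":[0,0,0],"travel":[0,0.0195,-0.027],"hand":255},
    {"dr":[0,0,0],"travel":[0,0.0155,-0.021],"hand":255},
    {"dr":[-2,0,0],"travel":[0,0.008,-0.011],"hand":255},
    {"dr":[-2.5,0,0],"travel":[0,0,0],"hand":255},
    {"dr":[-2.5,0,0],"travel":[0,0,0],"hand":255},
    {"dr":[-1.5,0,0],"travel":[0,0,0],"hand":255},
  ],
)

```text
t: 7.17
eef_pos: [0.551, -0.0035, 0.2101]
eef_rot: [[-0.002, 0.996, 0.089], [-0.001, 0.089, -0.996], [-1.0, -0.002, 0.001]]
wrist_force: [-0.1, 0.3, -2.7]
finger_gap: 0.0132
```

```bash
python3 - <<'E'
from h import *
np.set_printoptions(precision=3,suppress=True)
for n in('side','top'):
    p,d=bot.snapshot(n);cv2.imwrite(f"pics/{n}7.png",p[:,:,::-1]);np.save(n+'7.npy',d)
crop('pics/side7.png','pics/s7a.png',200,140,420,400,2.3)
crop('pics/top7.png','pics/t7a.png',170,190,390,330,3.6)
s=bot.state();print(s['eef_pos'],s['eef_rot'],s['wrist_force'],s['finger_gap'])
E
```

```text
[ 0.551 -0.004  0.21 ] [[-0.001  0.996  0.086]
 [-0.001  0.086 -0.996]
 [-1.    -0.001  0.   ]] [ 0.578  0.766 -2.008] 0.013480946794237227
```

View pics/s7a.png

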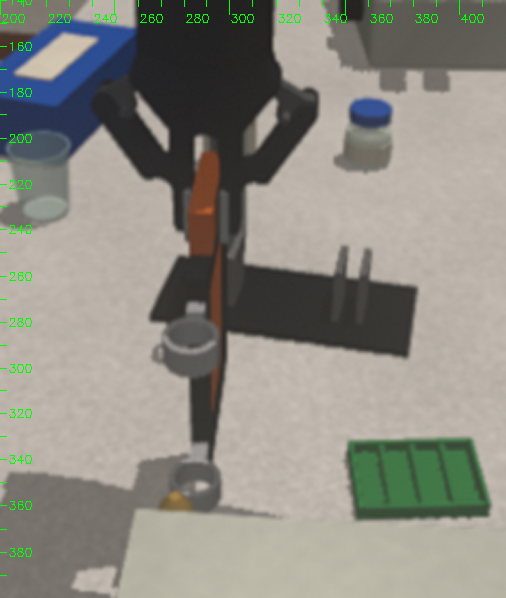

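View pics/t7a.png

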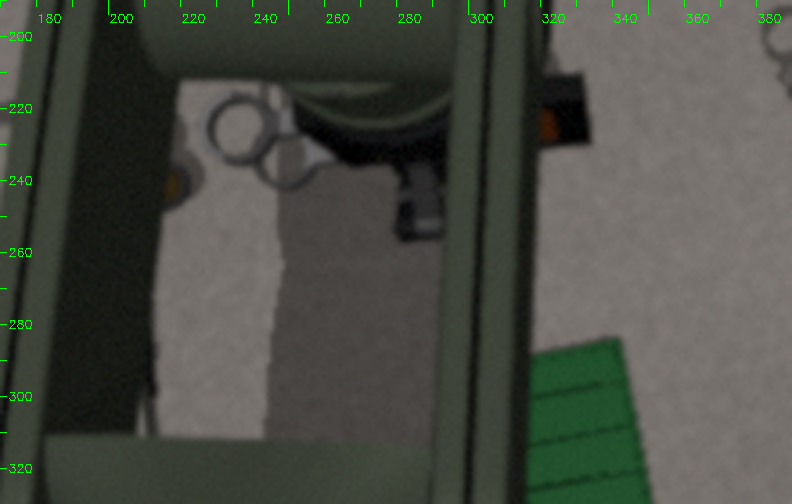

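```bash
python3 - <<'E'
from h import *
crop('pics/side7.png','pics/s7b.png',260,270,310,320,10)
crop('pics/side7.png','pics/s7c.png',250,330,310,370,10)
crop('pics/top7.png','pics/t7b.png',220,210,270,250,12)
E
```

```text
(no output)
```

View pics/s7b.png

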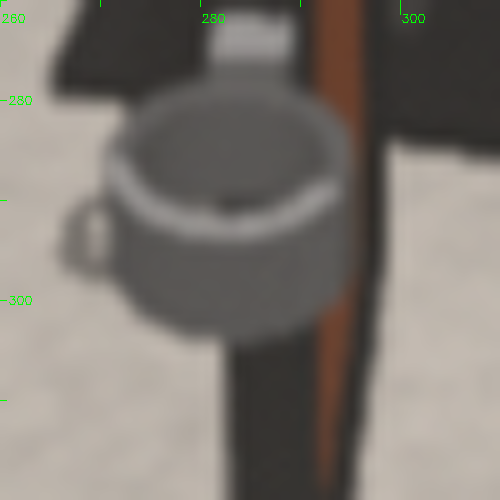

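View pics/s7c.png

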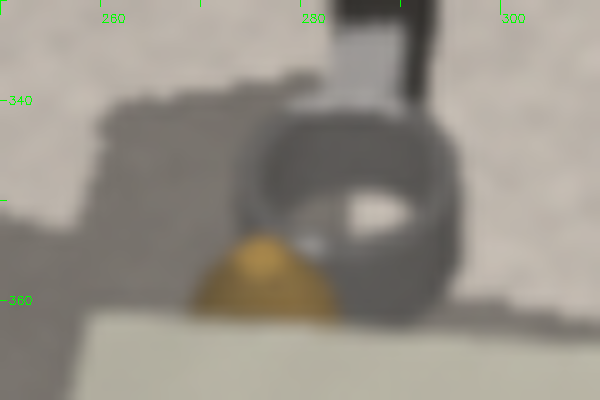

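View pics/t7b.png

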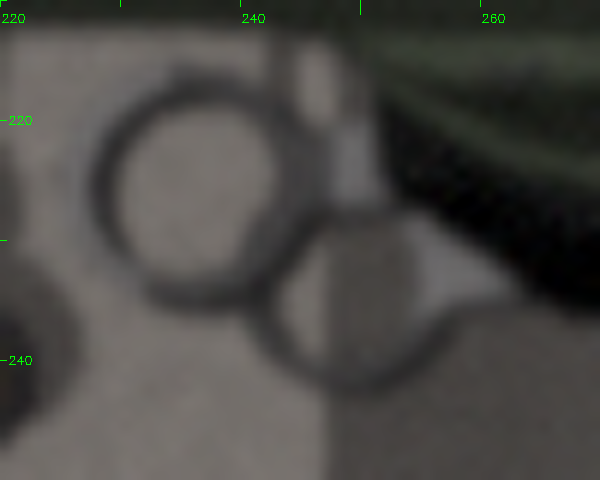

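```bash
cat > ov.py <<'E'
from h import *
def overlay(src,n,c,dst,box,s,dz2=-.110):
    x0,y0,x1,y1=box
    im=cv2.resize(cv2.imread(src)[y0:y1,x0:x1],None,fx=s,fy=s,interpolation=cv2.INTER_CUBIC)
    a=np.linspace(0,2*np.pi,60)
    for dz0 in (0,dz2):
      for r,dz,col in((.016,.009,(0,255,0)),(.012,.009,(255,255,0)),(.016,-.009,(0,0,255))):
        P=np.c_[c[0]+r*np.cos(a),c[1]+r*np.sin(a),np.full(60,c[2]+dz0+dz)]
        q=(proj(n,P)-[x0,y0]+.5)*s
        cv2.polylines(im,[q.astype(int)],True,col,1,cv2.LINE_AA)
    cv2.imwrite(dst,im)
E
python3 - <<'E'
from ov import *
c=[.5435,.082,.2275]
overlay('pics/top7.png','top',c,'pics/o7t.png',(215,205,270,250),12)
overlay('pics/side7.png','side',c,'pics/o7s.png',(255,265,315,370),5.5)
print(proj('top',[c]),proj('side',[c]))
E
```

```text
[[237.21996366 224.63893082]] [[283.26092662 290.7312105 ]]
```

View pics/o7t.png

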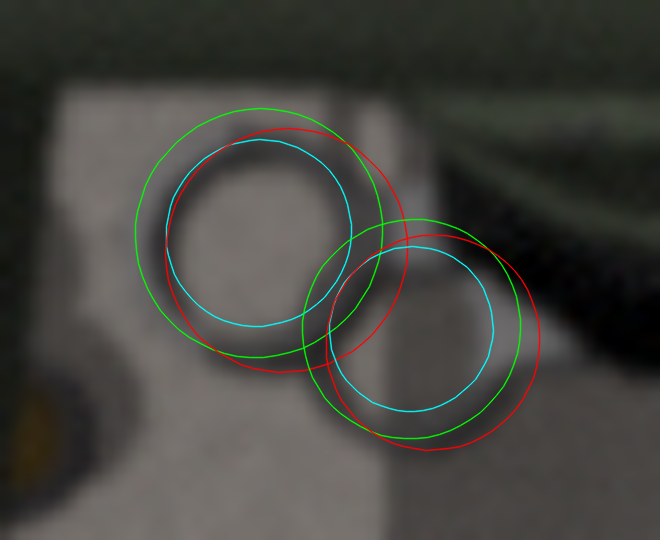

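View pics/o7s.png

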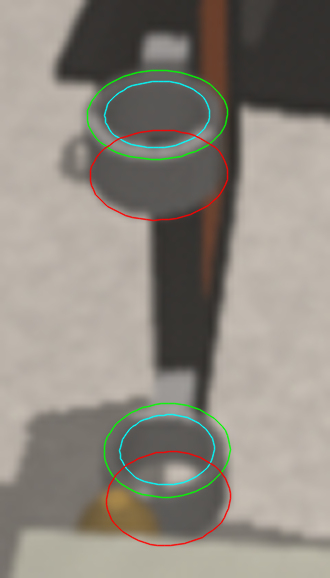

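Emit:
apply_moves(
  series=[
    {"dr":[0,0,0],"travel":[0,-0.001,-0.006],"hand":255},
    {"dr":[0,0,0],"travel":[0,0,-0.012],"hand":255},
    {"dr":[0,0,0],"travel":[0,0,-0.0145],"hand":255},
    {"dr":[0,0,0],"travel":[0,0,-0.0145],"hand":255},
    {"dr":[0,0,0],"travel":[0,0,-0.0145],"hand":255},
    {"dr":[0,0,0],"travel":[0,0,-0.0115],"hand":255},
    {"dr":[0,0,0],"travel":[0,0,-0.005],"hand":255},
    {"dr":[0,0,0],"travel":[0,0,0],"hand":255},
  ],
)

```text
t: 7.93
eef_pos: [0.543, 0.0757, 0.2109]
eef_rot: [[-0.0, 0.996, 0.087], [0.0, 0.087, -0.996], [-1.0, -0.0, -0.0]]
wrist_force: [0.8, -0.1, -2.9]
finger_gap: 0.0131
```

```bash
python3 - <<'E'
from ov import *
np.set_printoptions(precision=4,suppress=True)
for n in('side','top'):
    p,d=bot.snapshot(n);cv2.imwrite(f"pics/{n}8.png",p[:,:,::-1]);np.save(n+'8.npy',d)
crop('pics/top8.png','pics/t8a.png',170,200,250,260,9)
crop('pics/side8.png','pics/s8a.png',250,300,310,375,8)
c=[.5355,.1604,.2275]
overlay('pics/top8.png','top',c,'pics/o8t.png',(165,200,235,260),9)
overlay('pics/side8.png','side',c,'pics/o8s.png',(250,300,310,375),7.5)
s=bot.state();print(s['eef_pos'],s['eef_rot'],s['wrist_force'],s['finger_gap'])
E
```

```text
[0.5432 0.0743 0.2109] [[ 0.      0.9963  0.0861]
 [-0.0006  0.0861 -0.9963]
 [-1.     -0.      0.0006]] [ 0.7184 -0.0105 -2.4292] 0.013554595115401713
```

View pics/t8a.png

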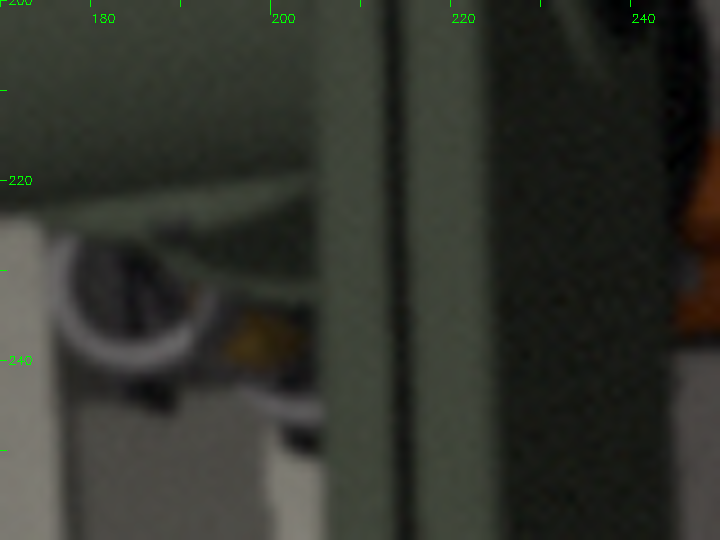

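View pics/s8a.png

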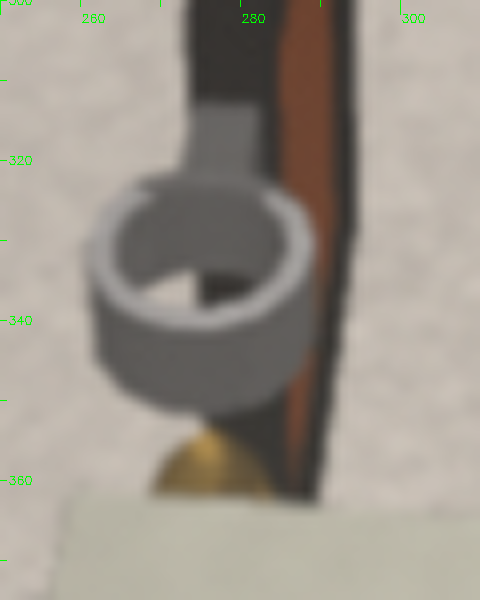

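View pics/o8s.png

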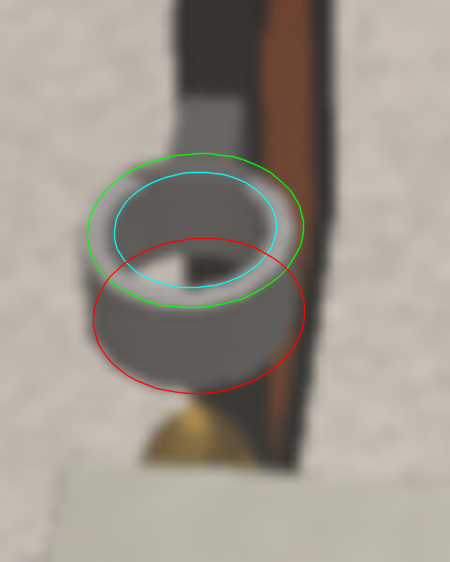

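View pics/o8t.png

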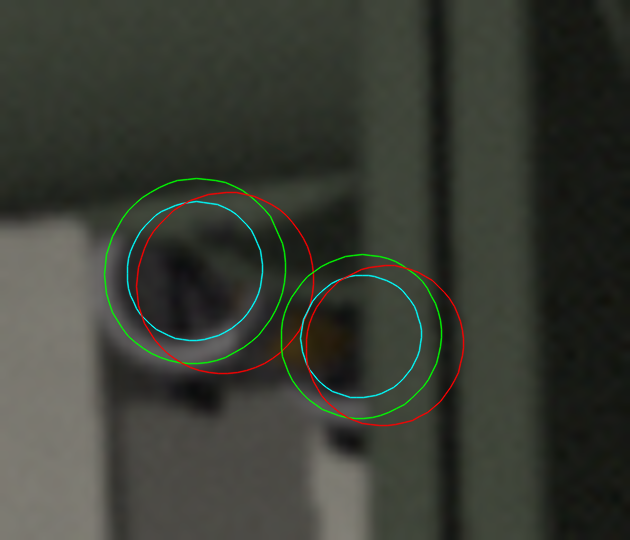

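Emit:
apply_moves(
  series=[
    {"dr":[0,0,0],"travel":[0.003,0.0008,0.0005],"hand":255},
    {"dr":[0,0,0],"travel":[0.004,0,0],"hand":255},
    {"dr":[0,0,0],"travel":[0.004,0,0],"hand":255},
    {"dr":[0,0,0],"travel":[0.004,0,0],"hand":255},
    {"dr":[0,0,0],"travel":[0.004,0,0],"hand":255},
    {"dr":[0,0,0],"travel":[0.004,0,0],"hand":255},
    {"dr":[0,0,0],"travel":[0.004,0,0],"hand":255},
    {"dr":[0,0,0],"travel":[0.003,0,0],"hand":255},
  ],
)

```text
t: 8.7
eef_pos: [0.5439, 0.0738, 0.1803]
eef_rot: [[-0.001, 0.996, 0.086], [-0.0, 0.086, -0.996], [-1.0, -0.001, 0.0]]
wrist_force: [0.3, 0.4, -2.5]
finger_gap: 0.0132
```

```bash
python3 - <<'E'
from ov import *
np.set_printoptions(precision=4,suppress=True)
for n in('side','top'):
    p,d=bot.snapshot(n);cv2.imwrite(f"pics/{n}9.png",p[:,:,::-1])
c=[.5355,.1604,.1975]
crop('pics/top9.png','pics/t9a.png',170,200,250,260,9)
overlay('pics/side9.png','side',c,'pics/o9s.png',(250,310,310,385),7.5)
s=bot.state();print(s['eef_pos'],s['eef_rot'],s['wrist_force'],s['finger_gap'])
E
```

```text
[0.5437 0.0739 0.1802] [[-0.0013  0.9963  0.0857]
 [-0.0003  0.0857 -0.9963]
 [-1.     -0.0013  0.0001]] [-0.5037 -0.2266 -2.5004] 0.013857365918079172
```

View pics/t9a.png

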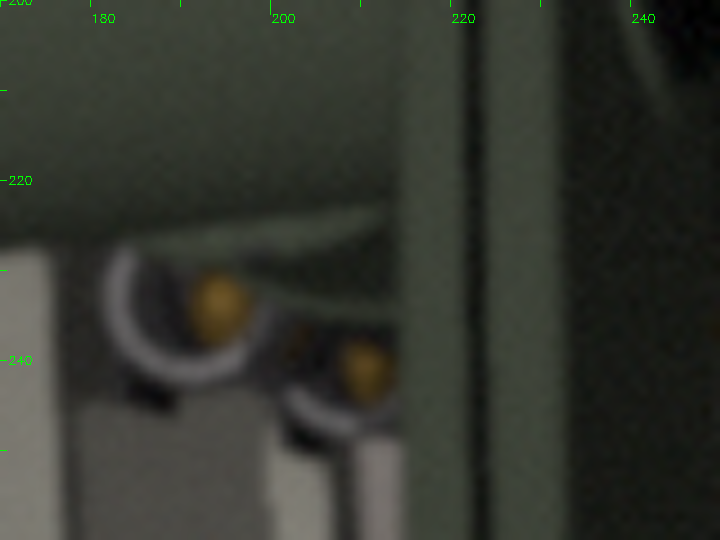

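View pics/o9s.png

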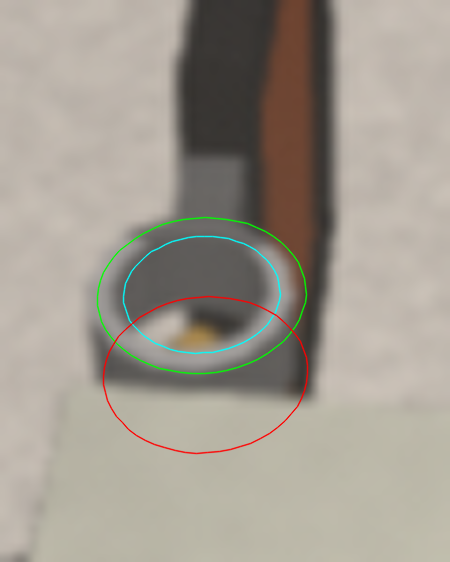

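Emit:
apply_moves(
  series=[
    {"dr":[0,0,0],"travel":[0.0015,0,0.0005],"hand":255},
    {"dr":[0,0,0],"travel":[0.002,0,0],"hand":255},
    {"dr":[0,0,0],"travel":[0.002,0,0],"hand":255},
    {"dr":[0,0,0],"travel":[0.002,0,0],"hand":255},
    {"dr":[0,0,0],"travel":[0.002,0,0],"hand":255},
    {"dr":[0,0,0],"travel":[0.002,0,0],"hand":255},
    {"dr":[0,0,0],"travel":[0.002,0,0],"hand":255},
    {"dr":[0,0,0],"travel":[0.001,0,0],"hand":255},
  ],
)

```text
t: 9.47
eef_pos: [0.544, 0.0734, 0.166]
eef_rot: [[-0.0, 0.996, 0.086], [-0.0, 0.086, -0.996], [-1.0, -0.0, 0.0]]
wrist_force: [0.7, -0.2, -2.7]
finger_gap: 0.0133
```

Emit:
apply_moves(
  series=[
    {"dr":[0,0,0],"travel":[0.001,0,0],"hand":255},
    {"dr":[0,0,0],"travel":[0.001,0,0],"hand":255},
    {"dr":[0,0,0],"travel":[0.001,0,0],"hand":255},
    {"dr":[0,0,0],"travel":[0.001,0,0],"hand":255},
    {"dr":[0,0,0],"travel":[0,0,0],"hand":255},
    {"dr":[0,0,0],"travel":[0,0,0],"hand":255},
    {"dr":[0,0,0],"travel":[0,0,0],"hand":255},
    {"dr":[0,0,0],"travel":[0,0,0],"hand":255},
  ],
)

```text
t: 10.13
eef_pos: [0.5442, 0.0734, 0.1625]
eef_rot: [[0.0, 0.996, 0.086], [-0.0, 0.086, -0.996], [-1.0, 0.0, 0.0]]
wrist_force: [0.2, 0.1, -2.8]
finger_gap: 0.0134
```

```bash
python3 - <<'E'
from ov import *
np.set_printoptions(precision=4,suppress=True)
for n in('side','top'):
    p,d=bot.snapshot(n);cv2.imwrite(f"pics/{n}10.png",p[:,:,::-1])
c=[.5355,.1604,.179]
crop('pics/top10.png','pics/t10a.png',170,200,250,260,9)
overlay('pics/side10.png','side',c,'pics/o10s.png',(250,310,310,385),7.5)
s=bot.state();print(s['eef_pos'],s['eef_rot'],s['wrist_force'],s['wrist_torque'],s['finger_gap'])
E
```

```text
[0.5442 0.0734 0.1625] [[ 0.0002  0.9963  0.0857]
 [-0.0001  0.0857 -0.9963]
 [-1.      0.0002  0.0001]] [ 0.0582 -0.2853 -2.5489] [-0.0555 -0.0202  0.0229] 0.013192736398280336
```

View pics/t10a.png

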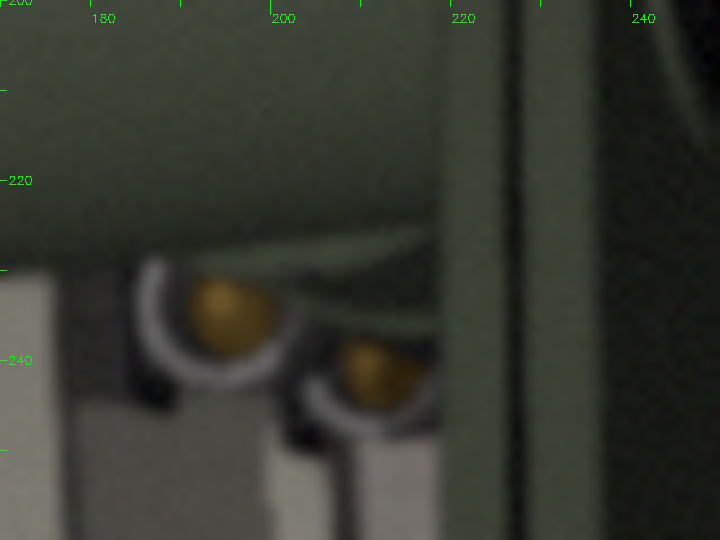

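View pics/o10s.png

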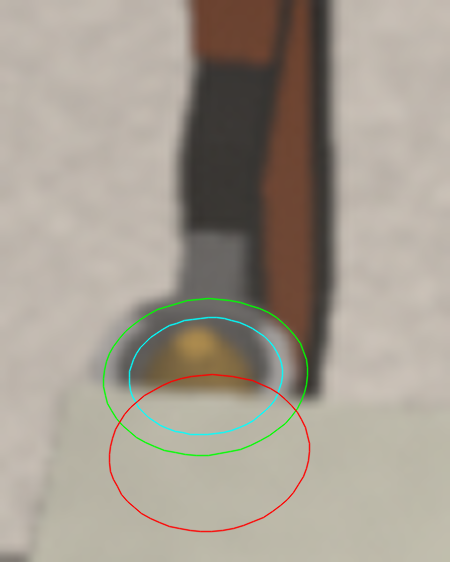

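Emit:
apply_moves(
  series=[
    {"dr":[0,0,0],"travel":[0.0005,0,0],"hand":255},
    {"dr":[0,0,0],"travel":[0.0005,0,0],"hand":255},
    {"dr":[0,0,0],"travel":[0.0005,0,0],"hand":255},
    {"dr":[0,0,0],"travel":[0.0005,0,0],"hand":255},
    {"dr":[0,0,0],"travel":[0,0,0],"hand":255},
    {"dr":[0,0,0],"travel":[0,0,0],"hand":255},
    {"dr":[0,0,0],"travel":[0,0,0],"hand":255},
    {"dr":[0,0,0],"travel":[0,0,0],"hand":255},
  ],
)

```text
t: 10.9
eef_pos: [0.5442, 0.0734, 0.1604]
eef_rot: [[0.0, 0.996, 0.086], [-0.0, 0.086, -0.996], [-1.0, 0.0, 0.0]]
wrist_force: [-0.6, 0.1, -2.4]
finger_gap: 0.0135
```

Emit:
apply_moves(
  series=[
    {"dr":[0,0,0],"travel":[0.0005,0,0],"hand":255},
    {"dr":[0,0,0],"travel":[0.0005,0,0],"hand":255},
    {"dr":[0,0,0],"travel":[0.0005,0,0],"hand":255},
    {"dr":[0,0,0],"travel":[0.0005,0,0],"hand":255},
    {"dr":[0,0,0],"travel":[0,0,0],"hand":255},
    {"dr":[0,0,0],"travel":[0,0,0],"hand":255},
    {"dr":[0,0,0],"travel":[0,0,0],"hand":255},
    {"dr":[0,0,0],"travel":[0,0,0],"hand":255},
  ],
)

```text
t: 11.57
eef_pos: [0.5442, 0.0734, 0.1584]
eef_rot: [[0.0, 0.996, 0.086], [-0.0, 0.086, -0.996], [-1.0, 0.0, 0.0]]
wrist_force: [-0.4, -0.1, -2.6]
finger_gap: 0.0131
```

Emit:
apply_moves(
  series=[
    {"dr":[0,0,0],"travel":[0.0005,0,0],"hand":255},
    {"dr":[0,0,0],"travel":[0.0005,0,0],"hand":255},
    {"dr":[0,0,0],"travel":[0.0005,0,0],"hand":255},
    {"dr":[0,0,0],"travel":[0.0005,0,0],"hand":255},
    {"dr":[0,0,0],"travel":[0,0,0],"hand":255},
    {"dr":[0,0,0],"travel":[0,0,0],"hand":255},
    {"dr":[0,0,0],"travel":[0,0,0],"hand":255},
    {"dr":[0,0,0],"travel":[0,0,0],"hand":255},
  ],
)

```text
t: 12.23
eef_pos: [0.5446, 0.0733, 0.1579]
eef_rot: [[0.002, 0.996, 0.086], [-0.0, 0.086, -0.996], [-1.0, 0.002, 0.0]]
wrist_force: [-2.2, -0.9, 6.8]
finger_gap: 0.0133
```

```bash
python3 - <<'E'
from ov import *
np.set_printoptions(precision=4,suppress=True)
for n in('side','top'):
    p,d=bot.snapshot(n);cv2.imwrite(f"pics/{n}11.png",p[:,:,::-1])
crop('pics/top11.png','pics/t11a.png',170,200,250,260,9)
crop('pics/side11.png','pics/s11a.png',230,210,330,400,3)
s=bot.state();print(s['eef_pos'],s['wrist_force'],s['wrist_torque'],s['finger_gap'])
E
```

```text
[0.5446 0.0733 0.1579] [-2.3497 -1.1503  6.846 ] [0.0398 0.4319 0.1586] 0.013416253355008635
```

View pics/t11a.png

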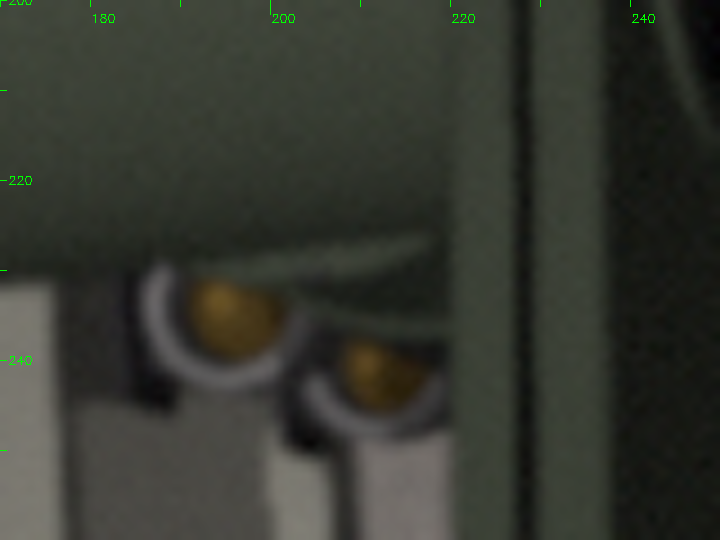

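View pics/s11a.png

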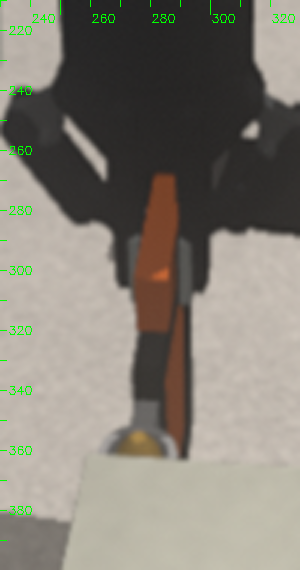

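Emit:
apply_moves(
  series=[
    {"dr":[0,0,0],"travel":[0,0,0],"hand":200},
    {"dr":[0,0,0],"travel":[0,0,0],"hand":150},
    {"dr":[0,0,0],"travel":[0,0,0],"hand":100},
    {"dr":[0,0,0],"travel":[0,0,0],"hand":50},
    {"dr":[0,0,0],"travel":[0,0,0],"hand":0},
    {"dr":[0,0,0],"travel":[0,0,0],"hand":0},
    {"dr":[0,0,0],"travel":[0,0,0],"hand":0},
    {"dr":[0,0,0],"travel":[0,0,0],"hand":0},
  ],
)

```text
t: 13.0
eef_pos: [0.5441, 0.0735, 0.1563]
eef_rot: [[-0.0, 0.996, 0.086], [-0.0, 0.086, -0.996], [-1.0, -0.0, 0.0]]
wrist_force: [0.5, -0.1, -0.3]
finger_gap: 0.0854
```

```bash
python3 - <<'E'
from ov import *
np.set_printoptions(precision=4,suppress=True)
for n in('side',):
    p,d=bot.snapshot(n);cv2.imwrite(f"pics/{n}12.png",p[:,:,::-1])
crop('pics/side12.png','pics/s12a.png',220,190,350,400,2.8)
s=bot.state();print(s['eef_pos'],s['wrist_force'],s['wrist_torque'],s['finger_gap'])
E
```

```text
[0.5441 0.0734 0.1563] [ 0.0503 -1.1408  0.0425] [ 0.0243  0.0113 -0.0273] 0.085243074282034
```

View pics/s12a.png

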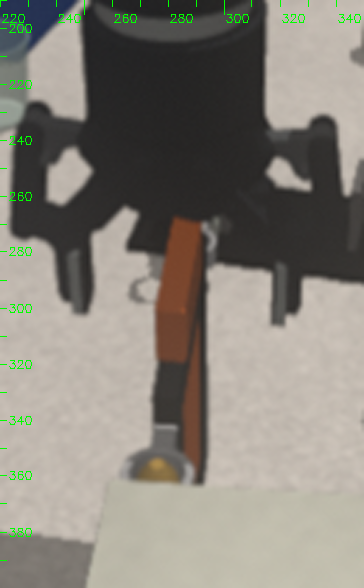

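Released and standing free. I'll retract straight up, then away so the top camera sees the hinge.

Emit:
apply_moves(
  series=[
    {"dr":[0,0,0],"travel":[-0.008,0,0],"hand":0},
    {"dr":[0,0,0],"travel":[-0.015,0,0],"hand":0},
    {"dr":[0,0,0],"travel":[-0.02,0,0],"hand":0},
    {"dr":[0,0,0],"travel":[-0.02,0,0],"hand":0},
    {"dr":[0,0,0],"travel":[-0.02,0,0],"hand":0},
    {"dr":[0,0,0],"travel":[-0.02,0,0],"hand":0},
    {"dr":[0,0,0],"travel":[-0.015,0,0],"hand":0},
    {"dr":[0,0,0],"travel":[-0.01,0,0],"hand":0},
  ],
)

```text
t: 13.72
eef_pos: [0.5448, 0.0735, 0.287]
eef_rot: [[0.004, 0.996, 0.086], [0.0, 0.086, -0.996], [-1.0, 0.004, -0.0]]
wrist_force: [-0.5, -0.7, 0.9]
finger_gap: 0.0856
```

Emit:
apply_moves(
  series=[
    {"dr":[0,0,0],"travel":[0,-0.02,0.02],"hand":0},
    {"dr":[0,0,0],"travel":[0,-0.02,0.03],"hand":0},
    {"dr":[0,0,0],"travel":[0,-0.02,0.03],"hand":0},
    {"dr":[0,0,0],"travel":[0,-0.02,0.03],"hand":0},
    {"dr":[0,0,0],"travel":[0,-0.02,0.03],"hand":0},
    {"dr":[0,0,0],"travel":[0,-0.02,0.03],"hand":0},
    {"dr":[0,0,0],"travel":[0,-0.02,0.03],"hand":0},
    {"dr":[0,0,0],"travel":[0,-0.02,0.02],"hand":0},
  ],
)

```text
t: 14.38
eef_pos: [0.4024, -0.1616, 0.2845]
eef_rot: [[-0.0, 0.996, 0.085], [-0.001, 0.085, -0.996], [-1.0, -0.0, 0.001]]
wrist_force: [0.3, -0.3, 0.0]
finger_gap: 0.0853
```

Emit:
apply_moves(
  series=[
    {"dr":[0,0,0],"travel":[0,0,0.03],"hand":0},
    {"dr":[0,0,0],"travel":[0,0,0.03],"hand":0},
    {"dr":[0,0,0],"travel":[0,0,0.03],"hand":0},
    {"dr":[0,0,0],"travel":[0,0,0.03],"hand":0},
    {"dr":[0,0,0],"travel":[0,0,0.03],"hand":0},
    {"dr":[0,0,0],"travel":[0,0,0.02],"hand":0},
    {"dr":[0,0,0],"travel":[0,0,0.01],"hand":0},
    {"dr":[0,0,0],"travel":[0,0,0],"hand":0},
  ],
)

```text
t: 15.05
eef_pos: [0.4189, -0.3403, 0.2838]
eef_rot: [[-0.001, 0.996, 0.084], [0.0, 0.084, -0.996], [-1.0, -0.001, -0.0]]
wrist_force: [-0.2, -0.1, -0.7]
finger_gap: 0.0855
```

```bash
python3 - <<'E'
from ov import *
np.set_printoptions(precision=4,suppress=True)
for n in('side','top'):
    p,d=bot.snapshot(n);cv2.imwrite(f"pics/{n}13.png",p[:,:,::-1]);np.save(n+'13.npy',d)
crop('pics/top13.png','pics/t13a.png',165,205,245,260,9)
c=[.5355,.1604,.179]
overlay('pics/top13.png','top',c,'pics/o13t.png',(165,205,245,260),9)
s=bot.state();print(s['t'],s['eef_pos'],s['wrist_force'])
E
```

```text
15.15 [ 0.4188 -0.338   0.2843] [-0.0722 -0.0147 -0.6262]
```

View pics/top13.png

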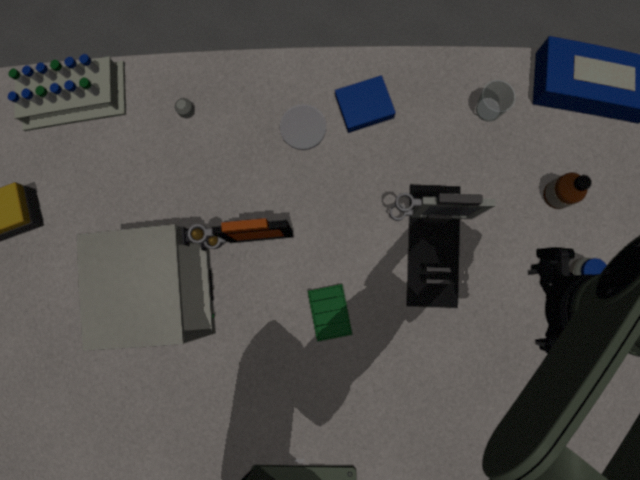

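View pics/side13.png

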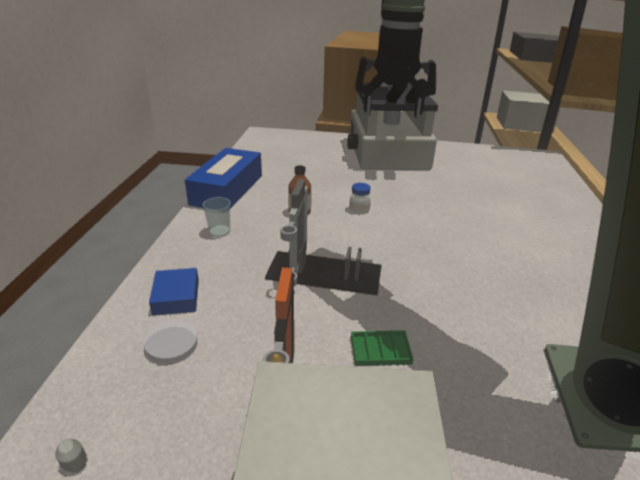

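View pics/o13t.png

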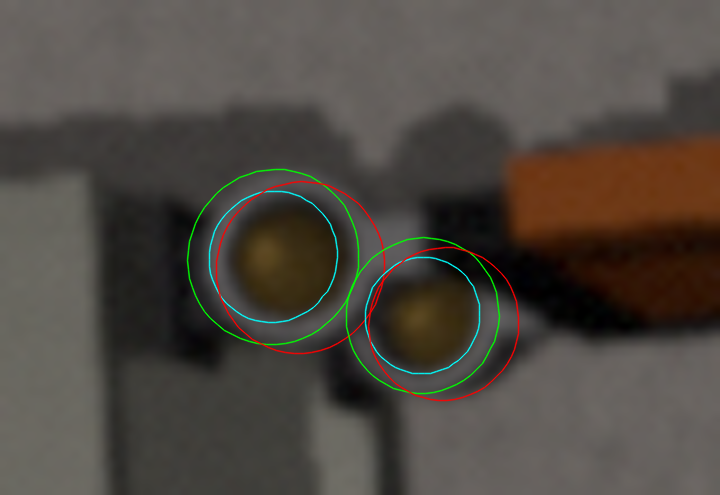

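View pics/t13a.png

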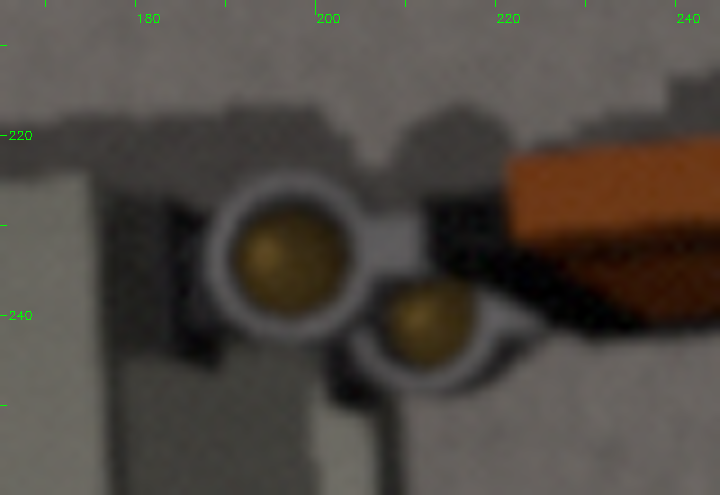

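```bash
python3 - <<'E'
from ov import *
np.set_printoptions(precision=4,suppress=True)
dt=np.load('top13.npy');ds=np.load('side13.npy')
def med(n,d,x0,x1,y0,y1):
    P=np.array([dep(n,(x,y),d) for x in range(x0,x1) for y in range(y0,y1)]);return np.median(P,0)
print('tab top',med('top',dt,228,262,224,228)); 
for x in(228,240,255):print(med('top',dt,x,x+6,224,227))
for uv in[(190,240),(190,228),(204,226),(203,239),(188,233)]:print('rim',dep('top',uv,dt))
print('tip',dep('top',(194,232.5),dt),'bracket',dep('top',(186,228),dt))
crop('pics/side13.png','pics/s13a.png',250,255,320,375,5)
crop('pics/top13.png','pics/t13b.png',210,205,310,255,7)
E
```

```text
tab top [0.5414 0.0697 0.2328]
[0.5423 0.0914 0.2336]
[0.5421 0.0726 0.2331]
[0.5421 0.0493 0.2318]
rim [0.5258 0.1735 0.1707]
rim [0.544  0.1689 0.1874]
rim [0.5471 0.1456 0.1868]
rim [0.5256 0.1467 0.1876]
rim [0.5355 0.1714 0.1899]
tip [0.5356 0.1597 0.1953] bracket [0.5475 0.1843 0.1595]
```

View pics/s13a.png

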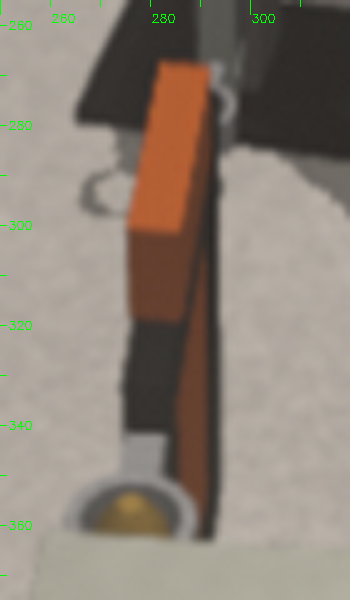

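View pics/t13b.png

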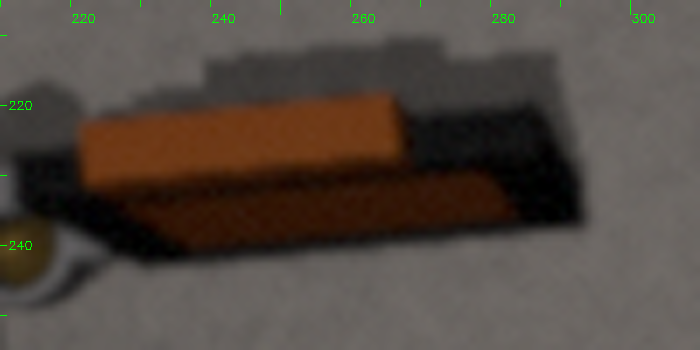

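```bash
python3 -c "
from bench import bot
print(bot.hand_in())"
```

```text
the job is handed in; nothing more can be done
None
```

The amber door is hung on both pins and the job is handed in. I gripped it by the orange tab, lifted it 90 mm and carried it 170 mm along its own +y. I then brought it in along the pin's +y at about 31 mm above the tip and lowered it until the wrist felt the brackets. After that I released it and moved the arm well clear. It finished at 15.2 s of the 40 s allowed.

**Last checks:**
- **Seating:** the upper knuckle's rim reads about 8 mm below the pin tip, which is the value for fully home. The tab top reads 37 mm above the tip, against 39 mm expected. The top view shows a pin inside each knuckle.
- **Upright:** the door stands freely, roughly at a right angle to the enclosure. The depth along its tab suggests a lean of about 2°, close to hinge slack and measurement noise.
- **Rack:** the grey blanking door is still standing in it.
- **Wrist force:** readings at the end of each move stayed below 10 N.

**What disagreed:**
- **Reported tool height:** the gripper appeared in the side view about 36 mm higher than the reported TCP. I set the grasp height from the pictures instead.
- **Depth at contact:** the door settled about 4 mm lower than my height estimate.
- **Top-view position:** the upper knuckle sat about 2 pixels (2–3 mm) toward −y of the predicted spot. I put that down to hinge clearance plus calibration error.

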